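Load the analyser rack in reverse order

ROBOT

A 6-joint arm with a two-finger parallel gripper is mounted at the origin on a cart in front of the work surface, level with it; the furniture and walls round the work are solid. World frame = base frame: x ahead of the robot, y to its left, z up, the work surface at z = 0. Lengths are in m, angles in rad, forces in N, time in s.
With the tool pointing down it reaches from about 0.35 to 0.775 m from the base axis. Payload 7.3 kg.
Tool frame: the origin (TCP) lies at the very end of the fingers, on their centre line; the grasp point (between the pads) lies 19 mm behind it (robot.tcp_to_grasp is the distance from the TCP to the grasp point, in m); x points along the fingers, y is the direction in which the jaws open and shut, and the axes are right-handed (so a half turn about x gives the same grasp; the last joint's range is limited). The gripper opens to 92 mm and grips with 3 to 60 N. Pads are 19 mm wide; open, the fingers measure 130 mm over their backs; the gripper's body (75 mm by 190 mm) begins 47 mm behind the grasp point.
Start: joints at [-1.307, 0.342, 1.524, -0, 1.275, -0.146], TCP at [0.209, -0.482, 0.227] pointing down, gripper open.
Joint ranges: [-2.53, 2.53], [-0.77, 2.02], [0.04, 2.7], [-1, 4.14], [0.28, 2.66], [-3.11, 3.11]. Speed limits (rad/s): [2.57, 2.57, 3.14, 3.14, 3.14, 3.14].

INTERFACE

Orientations are given as [roll, pitch, yaw] about the fixed x, y, z axes, in that order (R = Rz(yaw) Ry(pitch) Rx(roll)).
In Python, from cell import robot gives the robot as it stands.
- The arm moves only by the tool move_arm, never from a script. Its argument "increments" is a list of rows, each a list of 4 numbers: the shift along the tool's x, y, z normalised to -1 to 1, where 1 is 40 cm, then the turn about the tool's x normalised to -1 to 1, where 1 is 60 degrees. In form: [[dx, dy, dz, twist], ...]. A call has 1 to 5 rows; each row is the pose to reach, as a shift and turn from the pose commanded when the call began, along the tool's axes at that moment; what a row does not reach only later rows make up. A row lasts 1/8 s, in which the tool goes at most 62.5 mm and 10.7 degrees, less where a joint would pass 70% of its speed; a pose out of reach is approached as far as the arm can. A call with a number of a shift or a turn outside -1 to 1 is refused whole. A call with a gripper value outside its range is refused whole. "gripper" is the closure, from 0 (fully open) to 1 (shut), set as the call begins (left out, the last holds). The fingers move at their own pace and stop on an object; "squeeze" is the grip in N (left out, the last holds). Time passes only in rows, so rows that repeat a pose let the fingers close. It gives the time, the measured TCP pose, the force and the opening at its end, in the units of the state.
- robot.observe(): the state, without advancing time (a new reading comes with each control period).
- robot.read_camera(name): name is "scene" or "side" or "wrist"; returns the picture (420x560x3 uint8, red, green, blue); there is no depth.
- robot.camera_params(name): a dict with "fx", "fy", "cx", "cy" (pixels), "k1" (the pictures are not rectified: a ray, as slopes to the right and down, at radius r is drawn at 1 + k1 r^2 times it, then the intrinsics apply), "R" (3x3) and "t" (3): a world point X has camera coordinates R X + t; the wrist camera has in their place "tool_from_camera" (4x4, takes a point from camera to tool coordinates, whose origin is the TCP and whose axes are the tool frame's). Camera axes: x right, y down, z forward; pixel columns grow to the right and rows downward; lengths in m; the calibration is good to about 2 mm. A picture is of the moment at which its call begins: read the wrist's pose just before it. camera_params takes no time and is no camera call.
- robot.hand_in(): hands the job in, once; it reports no verdict.
The state is a dict: "time": time; "qpos": joint angles; "qvel": joint speeds; "joint_efforts": joint torques, N m; "tool_pos": TCP position; "tool_rot": TCP orientation; "contact_force": force on the tool from outside, world axes, zero at the start; "torque": the same for the moment, N m; "opening": finger opening in m.
Only numpy, scipy, OpenCV 4.12 (cv2) and the standard library are available. Lean on these libraries where they do the work, as an engineer would, in place of code of your own. Each camera call takes 0.05 s, during which the arm holds its last target.

TASK

The analyser reads its rack from the opposite end, so move the row of four capped sample tubes from the grey stands on the aluminium tray into the white four-well rack in reverse order: the tube now furthest left (seen from the robot) goes into the furthest right well, the next one into the second well from the right, and so on. Put every tube fully down in its well, keep the tubes upright on the way, and let go of them.

Things in the scene. Friction and masses are not known exactly. Their poses are not given: they have to be found in the camera images.
- stand_tray: Aluminium tray, 70 x 250 mm, 14 mm high lip, fixed to the worktop, carrying four separate stands in a row along its y axis. Origin: centre of its underside, at worktop height; z up; y along the row, pointing to the robot's left (within 20 degrees). (Keep clear of the tall grey machine at the right, beyond x = 0.4 and y = -0.4 m.)
- analyser_rack: White rack block, 56 x 244 x 46 mm (264 long with end flanges), fixed, empty at the start. Origin: centre of its underside, on the worktop; z up; y along the row, to the robot's left (within 20 degrees). Four round wells, 31 mm bore, 3 mm chamfer, mouths at z = 46 mm, 38 mm deep (floor at z = 8 mm), at x = 0, y = +87, +29, -29, -87 mm. A tube is seated when its underside is on the well floor.
- stand_a: Grey single-tube stand, 50 x 50 x 42 mm, fixed on the tray at y = +87, +29, -29 or -87 mm of the tray (58 mm apart); which stand is at which place changes. Origin: centre of its underside, 6 mm above the worktop; axes like the tray's. Its well has a 31 mm bore, 36 mm deep. At the start tube_a stands in it.
- stand_b: Grey single-tube stand, 50 x 50 x 42 mm, fixed on the tray at y = +87, +29, -29 or -87 mm of the tray (58 mm apart); which stand is at which place changes. Origin: centre of its underside, 6 mm above the worktop; axes like the tray's. Its well has a 31 mm bore, 36 mm deep. At the start tube_b stands in it.
- stand_c: Grey single-tube stand, 50 x 50 x 42 mm, fixed on the tray at y = +87, +29, -29 or -87 mm of the tray (58 mm apart); which stand is at which place changes. Origin: centre of its underside, 6 mm above the worktop; axes like the tray's. Its well has a 31 mm bore, 36 mm deep. At the start tube_c stands in it.
- stand_d: Grey single-tube stand, 50 x 50 x 42 mm, fixed on the tray at y = +87, +29, -29 or -87 mm of the tray (58 mm apart); which stand is at which place changes. Origin: centre of its underside, 6 mm above the worktop; axes like the tray's. Its well has a 31 mm bore, 36 mm deep. At the start tube_d stands in it.
- tube_a: Loose closed sample tube, 50 g, 118 mm high: clear body 28 mm across with conical foot, purple cap 34 mm across from 104 to 117 mm above the underside. Origin: centre of the underside; z along the tube to the cap. The tubes are alike but for their fill: the place where each stood counts. They may lean a few degrees. Grasp the cap from above, fingers either side of the row: caps are 24 mm apart.
- tube_b: Loose closed sample tube, 50 g, 118 mm high: clear body 28 mm across with conical foot, purple cap 34 mm across from 104 to 117 mm above the underside. Origin: centre of the underside; z along the tube to the cap. The tubes are alike but for their fill: the place where each stood counts. They may lean a few degrees. Grasp the cap from above, fingers either side of the row: caps are 24 mm apart.
- tube_c: Loose closed sample tube, 50 g, 118 mm high: clear body 28 mm across with conical foot, purple cap 34 mm across from 104 to 117 mm above the underside. Origin: centre of the underside; z along the tube to the cap. The tubes are alike but for their fill: the place where each stood counts. They may lean a few degrees. Grasp the cap from above, fingers either side of the row: caps are 24 mm apart.
- tube_d: Loose closed sample tube, 50 g, 118 mm high: clear body 28 mm across with conical foot, purple cap 34 mm across from 104 to 117 mm above the underside. Origin: centre of the underside; z along the tube to the cap. The tubes are alike but for their fill: the place where each stood counts. They may lean a few degrees. Grasp the cap from above, fingers either side of the row: caps are 24 mm apart.
There are look-alikes about, which are no part of the job. Leave any blue look-alike of the tube_a alone.

How it is judged:
At the end, for the whole second after the job is handed in: Each tube stands in the white rack's well that mirrors its stand's place on the tray (stand at y, tube at -y): underside within 8 mm of the well's centre in x and y and less than 14 mm above the rack's underside, within 0.15 rad of upright, released and at rest (x of tube_a in the frame of analyser_rack between -0.008 and 0.008 m and z of each of tube_a, tube_b, tube_c, tube_d in the frame of analyser_rack below 0.014 m and angle between each of tube_a, tube_b, tube_c, tube_d's own z axis and vertical below 0.15 rad and linear speed of each of tube_a, tube_b, tube_c, tube_d below 0.02 m/s and angular speed of each of tube_a, tube_b, tube_c, tube_d below 0.3 rad/s and contact force between each of tube_a, tube_b, tube_c, tube_d and the fingers below 0.05 N and ((y of stand_a in the frame of stand_tray between 0.072 and 0.102 m and y of tube_a in the frame of analyser_rack between -0.095 and -0.079 m) or (y of stand_a in the frame of stand_tray between 0.014 and 0.044 m and y of tube_a in the frame of analyser_rack between -0.037 and -0.021 m) or (y of stand_a in the frame of stand_tray between -0.044 and -0.014 m and y of tube_a in the frame of analyser_rack between 0.021 and 0.037 m) or (y of stand_a in the frame of stand_tray between -0.102 and -0.072 m and y of tube_a in the frame of analyser_rack between 0.079 and 0.095 m)) and x of tube_b in the frame of analyser_rack between -0.008 and 0.008 m and ((y of stand_b in the frame of stand_tray between 0.072 and 0.102 m and y of tube_b in the frame of analyser_rack between -0.095 and -0.079 m) or (y of stand_b in the frame of stand_tray between 0.014 and 0.044 m and y of tube_b in the frame of analyser_rack between -0.037 and -0.021 m) or (y of stand_b in the frame of stand_tray between -0.044 and -0.014 m and y of tube_b in the frame of analyser_rack between 0.021 and 0.037 m) or (y of stand_b in the frame of stand_tray between -0.102 and -0.072 m and y of tube_b in the frame of analyser_rack between 0.079 and 0.095 m)) and x of tube_c in the frame of analyser_rack between -0.008 and 0.008 m and ((y of stand_c in the frame of stand_tray between 0.072 and 0.102 m and y of tube_c in the frame of analyser_rack between -0.095 and -0.079 m) or (y of stand_c in the frame of stand_tray between 0.014 and 0.044 m and y of tube_c in the frame of analyser_rack between -0.037 and -0.021 m) or (y of stand_c in the frame of stand_tray between -0.044 and -0.014 m and y of tube_c in the frame of analyser_rack between 0.021 and 0.037 m) or (y of stand_c in the frame of stand_tray between -0.102 and -0.072 m and y of tube_c in the frame of analyser_rack between 0.079 and 0.095 m)) and x of tube_d in the frame of analyser_rack between -0.008 and 0.008 m and ((y of stand_d in the frame of stand_tray between 0.072 and 0.102 m and y of tube_d in the frame of analyser_rack between -0.095 and -0.079 m) or (y of stand_d in the frame of stand_tray between 0.014 and 0.044 m and y of tube_d in the frame of analyser_rack between -0.037 and -0.021 m) or (y of stand_d in the frame of stand_tray between -0.044 and -0.014 m and y of tube_d in the frame of analyser_rack between 0.021 and 0.037 m) or (y of stand_d in the frame of stand_tray between -0.102 and -0.072 m and y of tube_d in the frame of analyser_rack between 0.079 and 0.095 m))); the robot touches nothing.
It fails at once if a tube is tipped over (more than 0.8 rad from upright) (angle between any of tube_a, tube_b, tube_c, tube_d's own z axis and vertical above 0.8 rad).
It also fails if it takes over 115 s, if anything falls off the work surface, if the arm or the gripper's body presses on something with over 40 N, if the wrist force passes 120 N, or if a joint passes its speed limit or range.

## Working session

There is one attempt and no reset: what is moved stays moved. The work goes in short steps, Python scripts to look and compute and a tool call to move; the robot and the scene stay as the last step left them, time stands still between calls to the robot, and variables do not carry over. Pictures are saved under pics/ and viewed, and the job is handed in when it is done.

Besides the shell and the picture viewer there is one more tool, called after "Request:" as a command line: name --pt "numbers of a row" for each row, then --argument value for the rest. move_arm: Moves the arm, as the interface text tells. Its arguments: {"type":"object","properties":{"increments":{"type":"array","items":{"type":"array","items":{"type":"number"}}},"gripper":{"type":"number"},"squeeze":{"type":"number"}},"required":["increments"]}

```bash
ls; mkdir -p pics; python3 - <<'E'
from cell import robot
import cv2
print(robot.observe())
for n in ["scene","side","wrist"]:
    im=robot.read_camera(n); cv2.imwrite(f"pics/{n}0.png",im[:,:,::-1]); print(n,robot.camera_params(n))
E
```

```text
pics
{'time': 0.0, 'qpos': array([-1.30698570e+00,  3.42712947e-01,  1.52502119e+00, -1.04442988e-05,
        1.27539544e+00, -1.45963054e-01]), 'qvel': array([-0.00109141, -0.00256798,  0.00098251,  0.00097305, -0.00080582,
       -0.00158757]), 'joint_efforts': array([ 2.21046874e-03, -4.31241095e+01, -2.44217509e+01,  7.19470507e-02,
        5.59643924e-02, -1.47106834e-04]), 'tool_pos': array([ 0.20908838, -0.48112137,  0.22604858]), 'tool_rot': array([-1.71026125,  1.56925938,  1.84110813]), 'contact_force': array([-0.1471993 ,  0.34833603, -0.26694463]), 'torque': array([-0.02110303,  0.01356388, -0.01013269]), 'opening': 0.09182399824190837}
scene {'fx': 397.6424642716677, 'fy': 397.6424642716677, 'cx': 275.9864417961265, 'cy': 210.3573148800306, 'k1': 0.0012443531254946315, 'R': array([[-4.70253625e-02, -9.98618407e-01,  2.34498023e-02],
       [-4.37379656e-01, -5.20645672e-04, -8.99276801e-01],
       [ 8.98046575e-01, -5.25452841e-02, -4.36750892e-01]]), 't': array([0.03556771, 0.26060247, 0.64578065])}
side {'fx': 494.24234745841187, 'fy': 494.24234745841187, 'cx': 275.26368300863135, 'cy': 210.23706350761518, 'k1': -0.08642609301218575, 'R': array([[-0.44704859, -0.89448799, -0.00622874],
       [-0.48675176,  0.24909985, -0.83727056],
       [ 0.75048003, -0.37126877, -0.54675335]]), 't': array([0.22369421, 0.28702778, 0.85115103])}
wrist {'fx': 333.39036252798894, 'fy': 333.39036252798894, 'cx': 280.710603947212, 'cy': 210.07978308215675, 'k1': -0.02148584795751847, 'tool_from_camera': array([[-1.97395037e-04, -2.42114709e-01,  9.70247612e-01,
        -1.58403463e-01],
       [ 9.99998888e-01,  1.38646134e-03,  5.49424184e-04,
        -1.10207105e-04],
       [-1.47823448e-03,  9.70246641e-01,  2.42114166e-01,
        -6.52750444e-02],
       [ 0.00000000e+00,  0.00000000e+00,  0.00000000e+00,
         1.00000000e+00]])}
```

View pics/scene0.png

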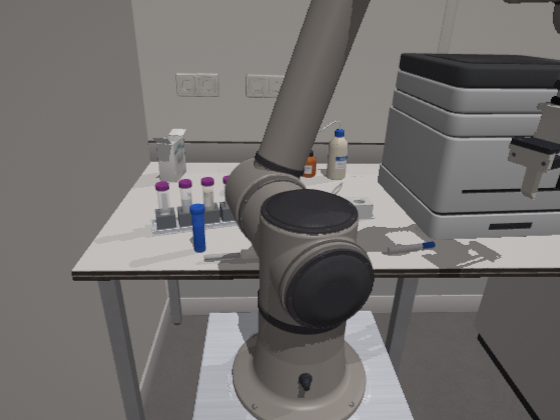

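View pics/side0.png

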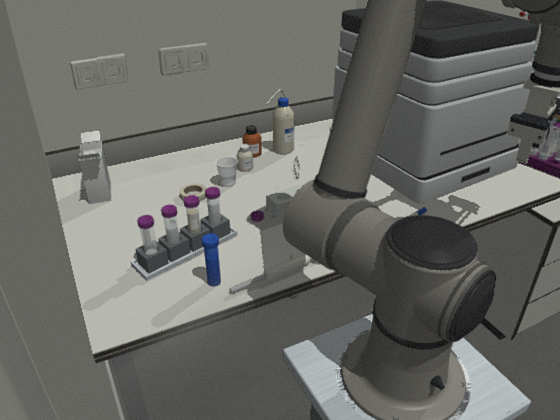

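View pics/wrist0.png

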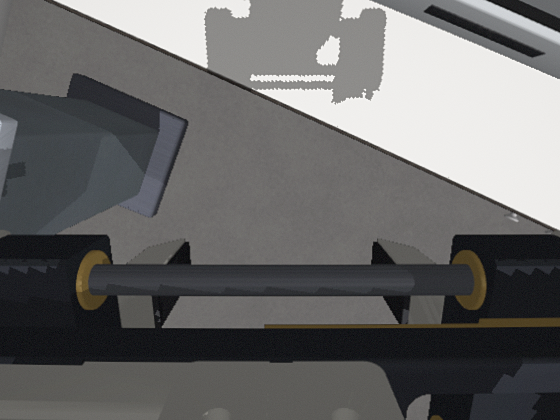

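```bash
cat > h.py <<'E'
from cell import robot
import numpy as np, cv2
from scipy.spatial.transform import Rotation as Ro
def Rt(s): return Ro.from_euler('xyz',s['tool_rot']).as_matrix()
def cam(n,s=None):
    p=robot.camera_params(n); K=np.array([[p['fx'],0,p['cx']],[0,p['fy'],p['cy']],[0,0,1]])
    if 'R' in p: R,t=p['R'],p['t']
    else:
        s=s or robot.observe(); T=np.eye(4);T[:3,:3]=Rt(s);T[:3,3]=s['tool_pos']
        C=np.linalg.inv(T@p['tool_from_camera']); R,t=C[:3,:3],C[:3,3]
    return K,p['k1'],R,t
def pix(c,X):
    K,k,R,t=c
    return cv2.projectPoints(np.atleast_2d(np.float64(X)),cv2.Rodrigues(R)[0],t,K,np.array([k,0,0,0.]))[0][:,0]
def ray(c,uv,z):
    K,k,R,t=c
    d=cv2.undistortPoints(np.float64(uv).reshape(-1,1,2),K,np.array([k,0,0,0.]))[:,0]
    d=np.c_[d,np.ones(len(d))]@R; o=-R.T@t
    return o+d*((z-o[2])/d[:,2])[:,None]
def snap(n,f,scale=1):
    s=robot.observe(); c=cam(n,s); im=robot.read_camera(n)
    cv2.imwrite(f"pics/{f}.png",im[:,:,::-1]); np.save(f"pics/{f}.npy",np.array([c[0],np.eye(3)*c[1],c[2],np.diag(c[3])])); return im,c
def load(f):
    a=np.load(f"pics/{f}.npy"); return a[0],a[1][0,0],a[2],np.diag(a[3])
def inc(p,yaw=None,s=None):
    """increments to TCP p, jaw axis at world angle yaw"""
    s=s or robot.observe(); R=Rt(s); d=R.T@(np.array(p)-s['tool_pos'])/0.4
    tw=0
    if yaw is not None:
        # jaw axis angle now ; positive twist about tool x (down) = negative about world z
        a=np.arctan2(R[1,1],R[0,1]); e=-(yaw-a); e=(e+np.pi/2)%np.pi-np.pi/2; tw=np.degrees(e)/60
    return np.round(np.r_[d,tw],4), s['tool_pos'].round(4)
E
python3 - <<'E'
from h import *
s=robot.observe();print(Rt(s).round(3))
c=cam('side'); print(ray(c,[[146,222],[170,211],[191,202],[213,192]],.1235))
print(ray(c,[[257,215]],.01), ray(c,[[211,240]],.1))
print(inc([.3,-.1,.45]))
E
```

```text
[[-0.     0.398 -0.917]
 [ 0.001 -0.917 -0.398]
 [-1.    -0.001 -0.   ]]
[[0.48531184 0.31042315 0.1235    ]
 [0.50325483 0.25286882 0.1235    ]
 [0.51744981 0.20034399 0.1235    ]
 [0.53561163 0.14135604 0.1235    ]]
[[0.55911059 0.0225104  0.01      ]] [[0.39417951 0.2005977  0.1       ]]
(array([-0.5585, -0.7842, -0.5882,  0.    ]), array([ 0.2091, -0.4812,  0.2262]))
```

```bash
python3 - <<'E'
from h import *
print(inc([.45,.0,.40],np.radians(16.6)))
E
```

```text
(array([-0.4333, -0.864 , -1.0318, -1.3853]), array([ 0.2091, -0.4812,  0.2262]))
```

Request:
move_arm --pt "-0.3 -0.05 0 -0.1" --pt "-0.4 -0.2 -0.15 -0.35" --pt "-0.43 -0.36 -0.35 -0.5" --pt "-0.43 -0.46 -0.5 -0.7" --pt "-0.43 -0.56 -0.62 -0.9" --gripper 0

```text
time: 0.78
tool_pos: [0.2992, -0.269, 0.3834]
tool_rot: [1.118, 1.57, -0.754]
contact_force: [1.4, -0.3, 0.1]
opening: 0.0917
```

```bash
python3 - <<'E'
from h import *
print(inc([.45,.0,.40],np.radians(16.6)),robot.observe()['qpos'])
E
```

```text
(array([-0.0417,  0.1608, -0.7541, -0.5641]), array([ 0.2992, -0.269 ,  0.3834])) [-9.23636632e-01  2.60141905e-02  1.49470356e+00  2.07384871e-04
  1.61966848e+00 -6.22588151e-01]
```

Request:
move_arm --pt "-0.04 0.16 -0.75 -0.56" --pt "-0.04 0.16 -0.75 -0.56" --pt "-0.04 0.16 -0.75 -0.56" --pt "-0.04 0.16 -0.75 -0.56" --pt "-0.04 0.16 -0.75 -0.56"

```text
time: 1.4
tool_pos: [0.4507, -0.0017, 0.3988]
tool_rot: [0.251, 1.57, -1.039]
contact_force: [0.1, -0.1, 0.8]
opening: 0.0918
```

Request:
move_arm --pt "0 0 0 0" --pt "0 0 0 0"

```text
time: 1.65
tool_pos: [0.4499, -0.004, 0.3984]
tool_rot: [-1.458, 1.57, -2.748]
contact_force: [-0.2, -0.6, 0.1]
opening: 0.0918
```

```bash
python3 - <<'E'
from h import *
print(robot.observe()['qpos'])
for n in ["scene","side","wrist"]: snap(n,n+'1')
E
```

```text
[-1.79021418e-01  1.21526489e-01  1.35072894e+00 -5.79247178e-04
  1.67023165e+00 -4.60044711e-01]
```

View pics/wrist1.png

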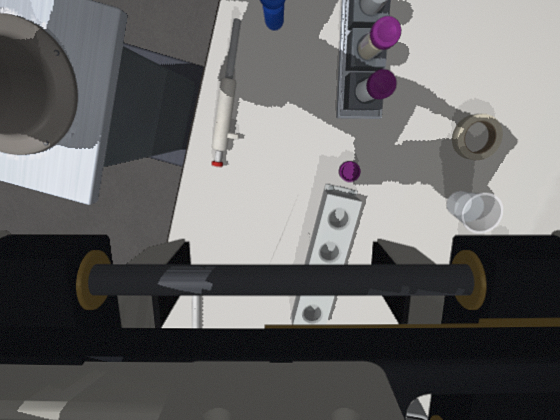

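View pics/side1.png

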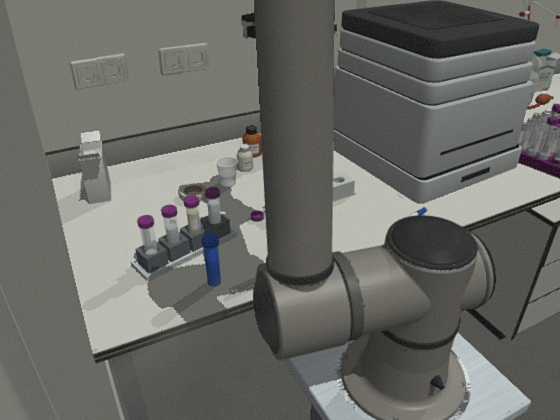

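View pics/scene1.png

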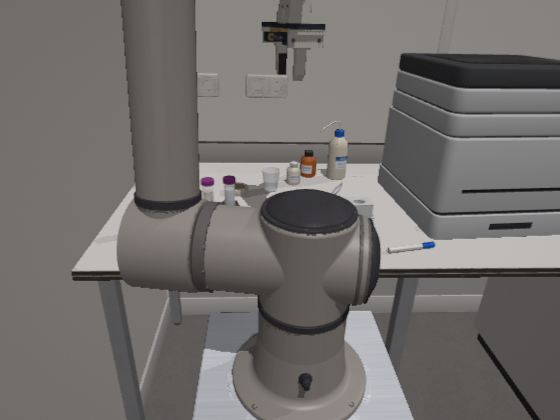

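```bash
python3 - <<'E'
from h import *
c=load('wrist1')
print(ray(c,[[339,216],[329,250],[311,313]],.046))
print(ray(c,[[382,84],[386,32]],.129),ray(c,[[349,171]],.01))
print(inc([.47,-.12,.36],np.radians(16.6)))
E
```

```text
[[ 0.55974586 -0.04912344  0.046     ]
 [ 0.56230493 -0.10815233  0.046     ]
 [ 0.56843852 -0.22620892  0.046     ]]
[[0.5368197  0.14042313 0.129     ]
 [0.52153241 0.1964075  0.129     ]] [[0.56027034 0.02070166 0.01      ]]
(array([ 0.097 , -0.0302,  0.2903, -0.0112]), array([ 0.4497, -0.005 ,  0.3988]))
```

```bash
python3 - <<'E'
from h import *
print(inc([.54,-.23,.33],np.radians(3)))
E
```

```text
(array([0.1721, 0.0626, 0.6027, 0.2155]), array([ 0.4497, -0.005 ,  0.3988]))
```

Request:
move_arm --pt "0.17 0.06 0.6 0.2" --pt "0.17 0.06 0.6 0.2" --pt "0.17 0.06 0.6 0.2" --pt "0.17 0.06 0.6 0.2" --pt "0.17 0.06 0.6 0.2"

```text
time: 2.42
tool_pos: [0.5386, -0.2328, 0.3273]
tool_rot: [-2.009, 1.566, 2.767]
contact_force: [0.9, 0.3, -0.8]
opening: 0.0917
```

Request:
move_arm --pt "0 0 0 0" --pt "0 0 0 0" --pt "0 0 0 0"

```text
time: 2.8
tool_pos: [0.5395, -0.227, 0.3319]
tool_rot: [0.989, 1.569, -0.51]
contact_force: [0.4, 0.3, 0.2]
opening: 0.0918
```

```bash
python3 - <<'E'
from h import *
for n in ["side","wrist"]: snap(n,n+'2')
E
```

```text
(no output)
```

View pics/wrist2.png

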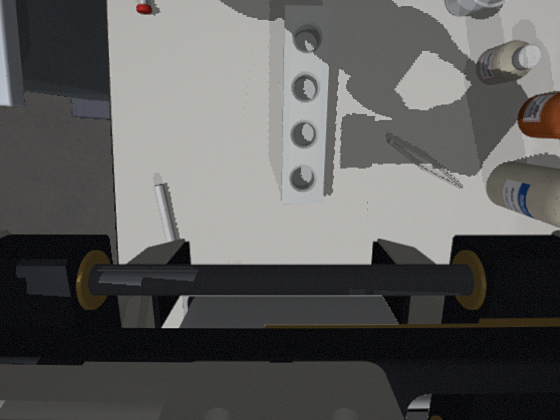

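View pics/side2.png

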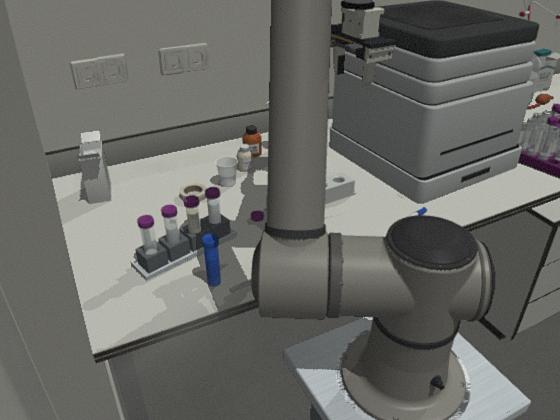

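```bash
python3 - <<'E'
import cv2
im=cv2.imread('pics/wrist2.png')[0:210,255:355]
im=cv2.resize(im,None,fx=5,fy=5,interpolation=cv2.INTER_CUBIC)
cv2.imwrite('pics/z2a.png',im[:600]);cv2.imwrite('pics/z2b.png',im[450:])
E
```

```text
(no output)
```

View pics/z2a.png

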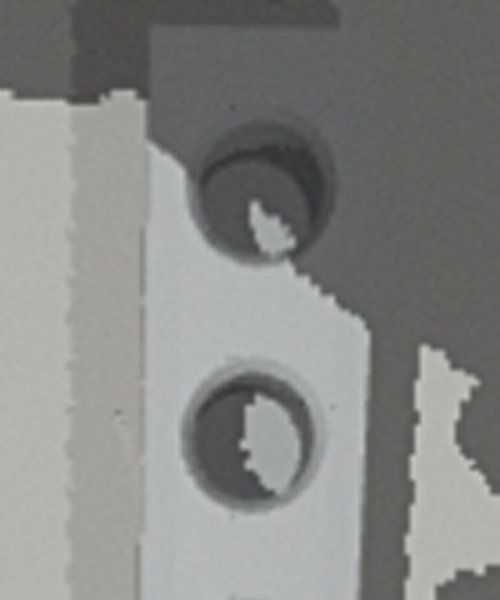

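View pics/z2b.png

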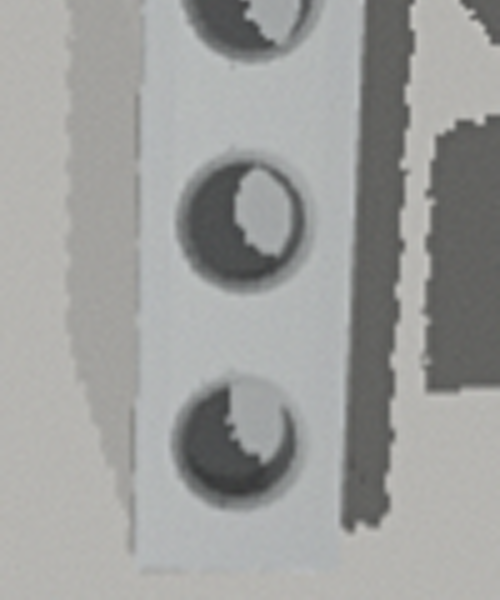

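```bash
cat >> h.py <<'E'
from scipy.optimize import least_squares
def fit(c,uv,ys,z,x0):
    f=lambda p:(pix(c,[[p[0]-np.sin(p[2])*y,p[1]+np.cos(p[2])*y,z] for y in ys])-uv).ravel()
    r=least_squares(f,x0); return r.x,r.fun.reshape(-1,2).round(1)
E
python3 - <<'E'
from h import *
c=load('wrist2'); Y=[.087,.029,-.029,-.087]
uv=np.array([[307.2,38],[305.1,86.6],[303.4,134],[302,178.2]])
print(ray(c,uv,.046)); print(fit(c,uv,Y,.046,[.56,-.13,.05]))
c1=load('wrist1');print(fit(c1,np.array([[339,216],[329,250],[311,313]]),[.087,.029,-.087],.046,[.56,-.13,.05]))
E
```

```text
[[ 0.56058172 -0.0545289   0.046     ]
 [ 0.56308151 -0.11092561  0.046     ]
 [ 0.56614413 -0.16928392  0.046     ]
 [ 0.56945013 -0.22713018  0.046     ]]
(array([ 0.56481783, -0.14051577,  0.05135564]), array([[-0.1, -0.8],
       [ 0.2,  0.5],
       [ 0.1,  0.2],
       [-0.1,  0.2]]))
(array([ 0.56393422, -0.13731119,  0.0481823 ]), array([[-0.3,  0.8],
       [ 0.1,  0.1],
       [ 0.2, -1. ]]))
```

```bash
python3 - <<'E'
from h import *
print(inc([.535,.11,.33],np.radians(16.6)))
E
```

```text
(array([ 0.0034,  0.0491, -0.8414, -0.2081]), array([ 0.5396, -0.2271,  0.3316]))
```

Request:
move_arm --pt "0 0.05 -0.84 -0.21" --pt "0 0.05 -0.84 -0.21" --pt "0 0.05 -0.84 -0.21" --pt "0 0.05 -0.84 -0.21" --pt "0 0.05 -0.84 -0.21"

```text
time: 3.52
tool_pos: [0.5355, 0.0869, 0.3312]
tool_rot: [1.181, 1.57, -0.099]
contact_force: [0.6, -0.2, 0.4]
opening: 0.0918
```

```bash
python3 - <<'E'
from h import *
print(inc([.535,.11,.33],np.radians(16.6)))
E
```

```text
(array([ 0.0031,  0.0153, -0.0557,  0.0013]), array([0.5355, 0.0869, 0.3312]))
```

Request:
move_arm --pt "0 0.015 -0.05 0" --pt "0 0.015 -0.05 0" --pt "0 0.015 -0.05 0" --pt "0 0.015 -0.05 0"

```text
time: 4.03
tool_pos: [0.5362, 0.1044, 0.3308]
tool_rot: [0.086, 1.57, -1.195]
contact_force: [-0.4, 0.4, 0.5]
opening: 0.0918
```

```bash
python3 - <<'E'
from h import *
im,c=snap('wrist','wrist3')
z=cv2.resize(im[0:240,180:460,::-1],None,fx=2.5,fy=2.5,interpolation=cv2.INTER_CUBIC)
cv2.imwrite('pics/z3.png',z)
E
```

```text
(no output)
```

View pics/z3.png

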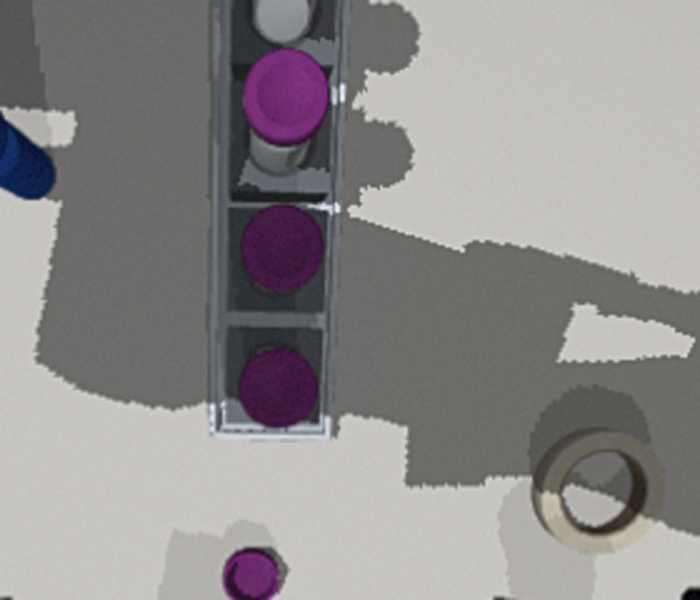

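```bash
python3 - <<'E'
from h import *
c=load('wrist3')
uv=np.array([[278,388],[282,249],[286.5,94]])/2.5+[180,0]-.3
print(ray(c,uv,.128)); print(ray(load('side2'),[[213,192],[191,202],[170,211],[146,222]],.1235))
Y=[-.087,-.029,.029]
print(fit(c,uv,Y,.128,[.51,.22,.28]))
# tray end edges (lip top z .014): bottom corners
uv2=np.array([[213,434],[330,437]])/2.5+[180,0]-.3
P=ray(c,uv2,.014);print(P, P.mean(0))
E
```

```text
[[0.53724992 0.14172595 0.128     ]
 [0.52212767 0.19666583 0.128     ]
 [0.5065021  0.25354032 0.128     ]]
[[0.53561163 0.14135604 0.1235    ]
 [0.51744981 0.20034399 0.1235    ]
 [0.50325483 0.25286882 0.1235    ]
 [0.48531184 0.31042315 0.1235    ]]
(array([0.51427041, 0.22527323, 0.26835864]), array([[-0. ,  0.3],
       [ 0. , -0.7],
       [-0. ,  0.3]]))
[[0.5154277  0.09818781 0.014     ]
 [0.58010688 0.11571653 0.014     ]] [0.54776729 0.10695217 0.014     ]
```

```bash
python3 - <<'E'
from h import *
print(inc([.537,.1415,.1035],np.radians(15.3)))
E
```

```text
(array([ 0.5681,  0.0284, -0.0885,  0.0209]), array([0.5362, 0.1044, 0.3308]))
```

Request:
move_arm --pt "0.15 0.0284 -0.0885 0.02" --pt "0.3 0.0284 -0.0885 0.02" --pt "0.38 0.0284 -0.0885 0.02" --pt "0.38 0.0284 -0.0885 0.02" --pt "0.38 0.0284 -0.0885 0.02"

```text
time: 4.7
tool_pos: [0.5381, 0.1422, 0.1805]
tool_rot: [1.384, 1.568, 0.082]
contact_force: [0.2, 0.2, 0.6]
opening: 0.0918
```

```bash
python3 - <<'E'
from h import *
print(inc([.537,.1415,.1035],np.radians(15.3)))
snap('wrist','wrist4')
E
```

```text
(array([ 0.1926, -0.0036,  0.0009,  0.0017]), array([0.5381, 0.1422, 0.1805]))
```

View pics/wrist4.png

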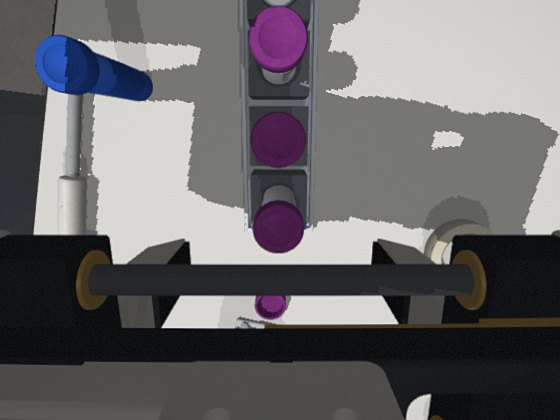

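```bash
python3 - <<'E'
from h import *
print(ray(load('wrist4'),[[278,227],[278.5,138.5],[279,39]],.129))
print(pix(cam('wrist'),robot.observe()['tool_pos']))
E
```

```text
[[0.53678397 0.142896   0.129     ]
 [0.52197368 0.19791891 0.129     ]
 [0.50726283 0.25241277 0.129     ]]
[[279.70039911 258.58756963]]
```

Consistent. Descend and close.

Request:
move_arm --pt "0.1 -0.002 0 0" --pt "0.19 -0.002 0 0" --pt "0.19 -0.002 0 0" --pt "0.19 -0.002 0 0"

```text
time: 5.25
tool_pos: [0.5376, 0.1425, 0.1051]
tool_rot: [1.397, 1.567, 0.096]
contact_force: [-0.3, -0.6, 0.2]
opening: 0.0919
```

Request:
move_arm --pt "0 0 0 0" --pt "0 0 0 0" --pt "0 0 0 0" --pt "0 0 0 0" --pt "0 0 0 0" --gripper 1 --squeeze 15

```text
time: 5.88
tool_pos: [0.536, 0.1424, 0.1027]
tool_rot: [-0.697, 1.571, -1.998]
contact_force: [-0.8, 0.7, 0.3]
opening: 0.0465
```

Request:
move_arm --pt "0 0 0 0" --pt "0 0 0 0" --pt "0 0 0 0" --pt "0 0 0 0"

```text
time: 6.38
tool_pos: [0.536, 0.1424, 0.1027]
tool_rot: [-0.684, 1.571, -1.985]
contact_force: [0.1, 0.3, -0.3]
opening: 0.0336
```

Request:
move_arm --pt "-0.03 0 0 0" --pt "-0.08 0 0 0" --pt "-0.2 0 0 0" --pt "-0.35 0 0 0" --pt "-0.42 0 0 0"

```text
time: 7.0
tool_pos: [0.537, 0.1426, 0.2754]
tool_rot: [1.414, 1.564, 0.113]
contact_force: [0.3, -0.6, -0.6]
opening: 0.033
```

```bash
python3 - <<'E'
from h import *
th=.05; c=np.array([.5645,-.139]); w=c+.087*np.array([-np.sin(th),np.cos(th)]);print(w)
print(inc([*w,.26],th))
snap('wrist','wrist5');snap('side','side5')
E
```

```text
[ 0.56015181 -0.05210873]
(array([ 0.0386, -0.074 ,  0.4845,  0.2099]), array([0.537 , 0.1426, 0.2754]))
```

View pics/side5.png

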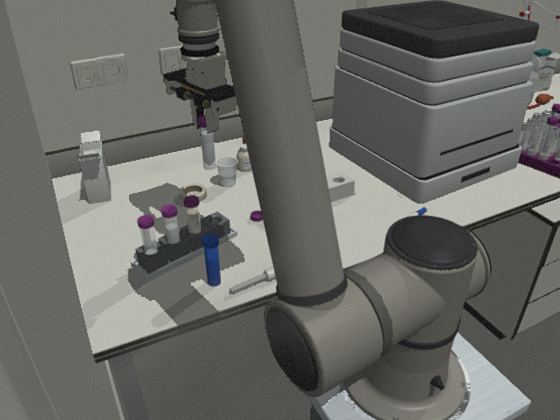

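View pics/wrist5.png

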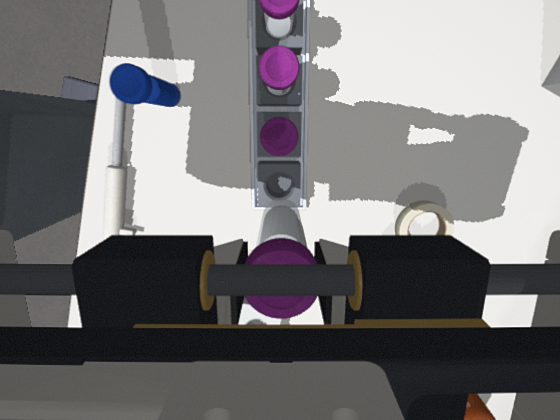

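Request:
move_arm --pt "0.038 -0.074 0.15 0.15" --pt "0.038 -0.074 0.3 0.21" --pt "0.038 -0.074 0.43 0.21" --pt "0.038 -0.074 0.484 0.21" --pt "0.038 -0.074 0.484 0.21"

```text
time: 7.72
tool_pos: [0.5588, -0.053, 0.2545]
tool_rot: [-1.952, 1.569, 2.808]
contact_force: [-0.7, 0.2, 0.6]
opening: 0.0337
```

Request:
move_arm --pt "0 0 0 0" --pt "0 0 0 0" --pt "0 0 0 0"

```text
time: 8.1
tool_pos: [0.559, -0.051, 0.2557]
tool_rot: [1.419, 1.571, -0.1]
contact_force: [0.1, -0.6, -0.6]
opening: 0.0335
```

```bash
python3 - <<'E'
from h import *
th=.05; w=np.array([.56015,-.0521])
print(inc([*w,.105],th))
im,c=snap('wrist','wrist6');snap('side','side6')
s=robot.observe()
a=Rt(s)
foot=s['tool_pos']+a[:,0]*.0915
print(pix(c,[foot,s['tool_pos']-.02*a[:,0]]), pix(cam('side'),[foot]))
E
```

```text
(array([0.3767, 0.0026, 0.0029, 0.0013]), array([ 0.559 , -0.051 ,  0.2557]))
[[279.95057297 213.84712591]
 [279.75920601 276.65734019]] [[282.97622196 154.55737235]]
```

View pics/side6.png

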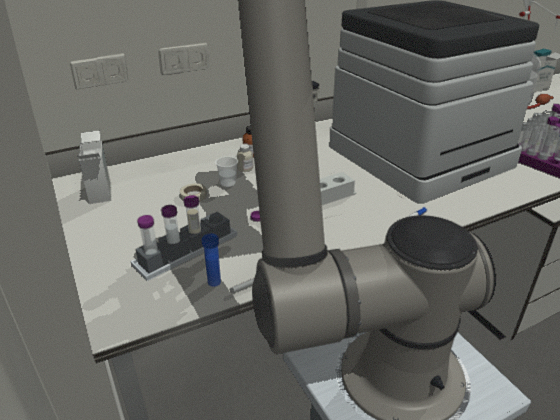

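View pics/wrist6.png

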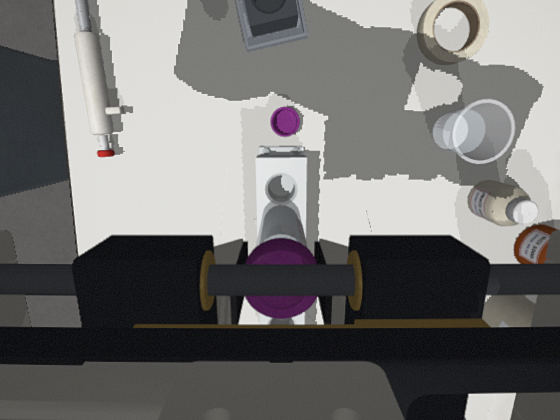

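```bash
python3 - <<'E'
from h import *
im=cv2.imread('pics/wrist6.png'); c=load('wrist6')
th=.05; a=np.linspace(0,2*np.pi,40)
for r in (.0185,.0155):
  P=np.c_[.56015+r*np.cos(a),-.0521+r*np.sin(a),np.full(40,.046 if r>.017 else .043)]
  for u,v in pix(c,P): cv2.circle(im,(int(u*1),int(v)),0,(0,0,255),-1)
cs=np.array([.5645,-.139]); R=np.array([[np.cos(th),-np.sin(th)],[np.sin(th),np.cos(th)]])
for x in(-.028,.028):
  for y in (.122,):
    u,v=pix(c,[[*(cs+R@[x,y]),.046]])[0]; cv2.circle(im,(int(u),int(v)),1,(0,255,0),-1); print(u,v)
cv2.imwrite('pics/z6.png',cv2.resize(im[130:260,220:345],None,fx=4.5,fy=4.5,interpolation=cv2.INTER_NEAREST))
E
```

```text
255.45037462251028 156.05197159219733
306.61224863737056 156.19184516788783
```

View pics/z6.png

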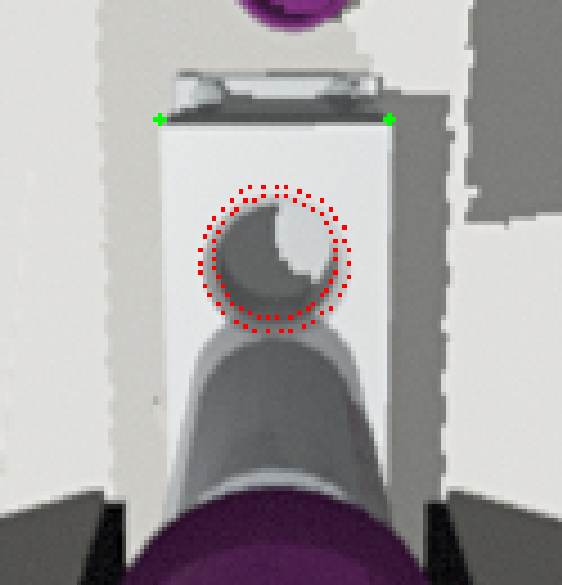

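```bash
python3 - <<'E'
from h import *
print(inc([.5606,-.0533,.150],.05))
E
```

```text
(array([0.2641, 0.0036, 0.0048, 0.0007]), array([ 0.5591, -0.0514,  0.2556]))
```

Request:
move_arm --pt "0.1 0.0036 0.0048 0" --pt "0.2 0.0036 0.0048 0" --pt "0.26 0.0036 0.0048 0" --pt "0.26 0.0036 0.0048 0" --pt "0.26 0.0036 0.0048 0"

```text
time: 8.82
tool_pos: [0.5614, -0.054, 0.1527]
tool_rot: [1.25, 1.569, -0.271]
contact_force: [-0.1, -0.0, -0.4]
opening: 0.0332
```

```bash
python3 - <<'E'
from h import *
print(inc([.5606,-.0533,.101],.05))
im,c=snap('wrist','wrist7'); cv2.imwrite('pics/z7.png',cv2.resize(im[130:300,180:380,::-1],None,fx=3,fy=3))
snap('scene','scene7')
E
```

```text
(array([ 1.293e-01, -2.100e-03, -1.900e-03, -1.000e-04]), array([ 0.5614, -0.054 ,  0.1527]))
```

View pics/z7.png

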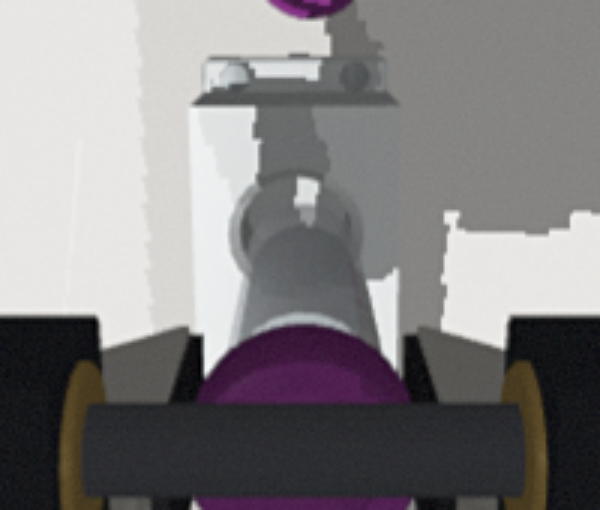

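View pics/scene7.png

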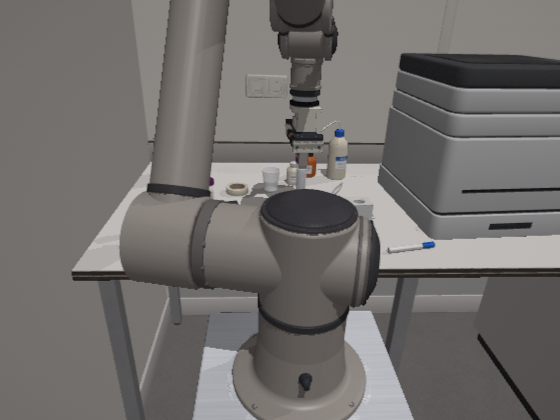

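```bash
python3 - <<'E'
from h import *
c=load('wrist7')
f=lambda a:np.array(a)/3+[180,130]-.33
print(ray(c,f([[296.5,240],[230,240],[363,240],[190,110],[400,110],[190,200],[400,200],[310,400],[304,300]]),.046).round(4))
print(ray(c,f([[303,425]]),.16).round(4))
cs=np.array([.5645,-.14]);R=np.array([[np.cos(.05),-np.sin(.05)],[np.sin(.05),np.cos(.05)]]);print(cs+R@[0,.12],cs+R@[0,.087])
E
```

```text
[[ 0.5605 -0.055   0.046 ]
 [ 0.5423 -0.0559  0.046 ]
 [ 0.5786 -0.0541  0.046 ]
 [ 0.5305 -0.021   0.046 ]
 [ 0.5861 -0.0182  0.046 ]
 [ 0.5311 -0.0453  0.046 ]
 [ 0.5879 -0.0424  0.046 ]
 [ 0.5666 -0.1017  0.046 ]
 [ 0.5634 -0.072   0.046 ]]
[[ 0.562  -0.0576  0.16  ]]
[ 0.5585025  -0.02014997] [ 0.56015181 -0.05310873]
```

Request:
move_arm --pt "0.02 -0.0035 0 0" --pt "0.04 -0.0035 0 0" --pt "0.06 -0.0035 0 0" --pt "0.06 -0.0035 0 0"

```text
time: 9.43
tool_pos: [0.5587, -0.0539, 0.1266]
tool_rot: [-1.845, 1.569, 2.917]
contact_force: [-0.4, 0.4, -0.6]
opening: 0.0333
```

```bash
python3 - <<'E'
from h import *
print(inc([.560,-.054,.101],.05))
im,c=snap('wrist','wrist8'); cv2.imwrite('pics/z8.png',cv2.resize(im[130:300,180:380,::-1],None,fx=3,fy=3))
E
```

```text
(array([ 0.0639,  0.0032,  0.0005, -0.0003]), array([ 0.5587, -0.0539,  0.1266]))
```

View pics/z8.png

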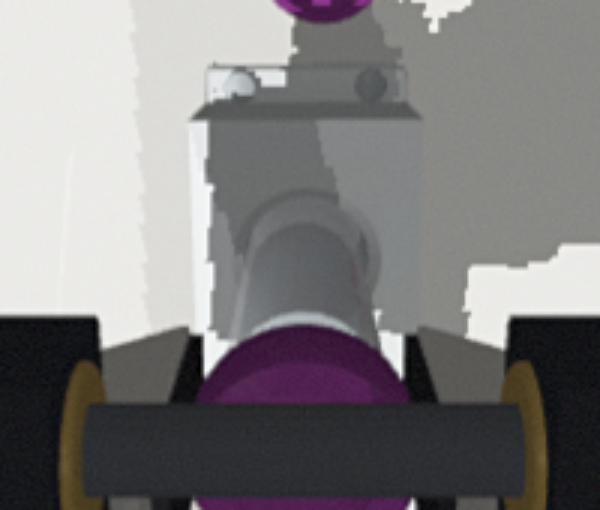

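Request:
move_arm --pt "0.02 0.003 0 0" --pt "0.04 0.003 0 0" --pt "0.06 0.003 0 0" --pt "0.064 0.003 0 0" --pt "0.064 0.003 0 0"

```text
time: 10.1
tool_pos: [0.5604, -0.0539, 0.1018]
tool_rot: [-1.603, 1.571, -3.124]
contact_force: [-0.1, 0.9, -0.5]
opening: 0.0336
```

```bash
python3 - <<'E'
from h import *
print(inc([.560,-.054,.1],.05))
im,c=snap('wrist','wrist9'); cv2.imwrite('pics/z9.png',cv2.resize(im[130:300,180:380,::-1],None,fx=3,fy=3))
E
```

```text
(array([ 0.0044, -0.001 ,  0.0001, -0.0002]), array([ 0.5604, -0.0539,  0.1018]))
```

View pics/z9.png

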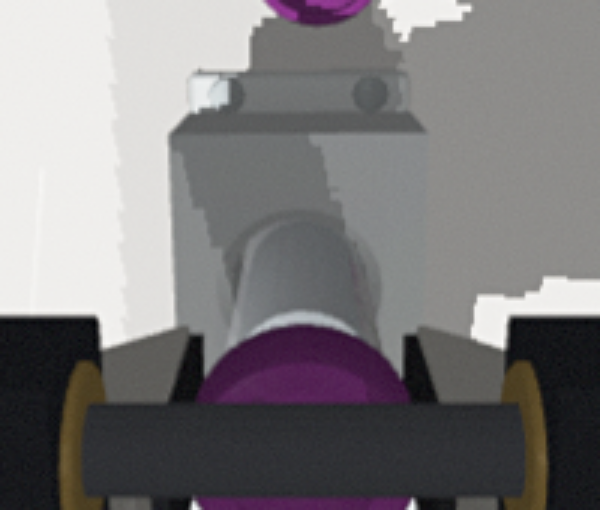

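Request:
move_arm --pt "0.006 -0.001 0 0" --pt "0.006 -0.001 0 0" --pt "0.006 -0.001 0 0"

```text
time: 10.52
tool_pos: [0.5601, -0.054, 0.0996]
tool_rot: [0.829, 1.571, -0.692]
contact_force: [0.3, -0.1, 0.3]
opening: 0.0332
```

Request:
move_arm --pt "0 0 0 0" --pt "0 0 0 0" --pt "0 0 0 0" --pt "0 0 0 0" --pt "0 0 0 0" --gripper 0.2

```text
time: 11.15
tool_pos: [0.56, -0.054, 0.0995]
tool_rot: [0.605, 1.571, -0.916]
contact_force: [0.3, -0.3, 0.7]
opening: 0.0725
```

Request:
move_arm --pt "0 0 0 0" --pt "0 0 0 0" --pt "-0.05 0 0 0" --pt "-0.2 0 0 0" --pt "-0.35 0 0 0"

```text
time: 11.78
tool_pos: [0.5597, -0.0539, 0.2408]
tool_rot: [-1.819, 1.57, 2.943]
contact_force: [1.6, -0.4, -0.7]
opening: 0.0735
```

```bash
python3 - <<'E'
from h import *
print(inc([.522,.1975,.23],.267))
im,c=snap('wrist','wrist10')
E
```

```text
(array([ 0.0273, -0.0628, -0.6324, -0.2075]), array([ 0.5597, -0.0539,  0.2408]))
```

View pics/wrist10.png

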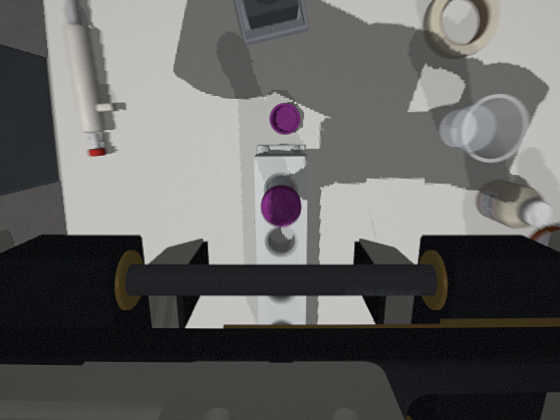

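Request:
move_arm --pt "0 -0.01 -0.15 -0.15" --pt "0 -0.063 -0.3 -0.207" --pt "0.02 -0.063 -0.45 -0.207" --pt "0.027 -0.063 -0.6 -0.207" --pt "0.027 -0.063 -0.632 -0.207"

```text
time: 12.45
tool_pos: [0.5213, 0.2005, 0.2282]
tool_rot: [-2.463, 1.57, 2.52]
contact_force: [0.1, -0.4, 0.7]
opening: 0.0736
```

```bash
python3 - <<'E'
from h import *
print(ray(load('wrist10'),[[281,206]],.125))
print(inc([.522,.1975,.18],.267))
E
```

```text
[[ 0.56040748 -0.05378237  0.125     ]]
(array([ 0.1205, -0.0003,  0.0078,  0.0037]), array([0.5213, 0.2005, 0.2282]))
```

Request:
move_arm --pt "0.06 0 0.0078 0" --pt "0.12 0 0.0078 0" --pt "0.12 0 0.0078 0" --pt "0.12 0 0.0078 0"

```text
time: 12.95
tool_pos: [0.5238, 0.1938, 0.1816]
tool_rot: [1.38, 1.569, 0.075]
contact_force: [0.8, 0.5, -0.5]
opening: 0.0736
```

```bash
python3 - <<'E'
from h import *
print(inc([.522,.1975,.1035],.267))
im,c=snap('wrist','wrist11')
E
```

```text
(array([ 0.1953, -0.0021, -0.0101, -0.0011]), array([0.5238, 0.1938, 0.1816]))
```

View pics/wrist11.png

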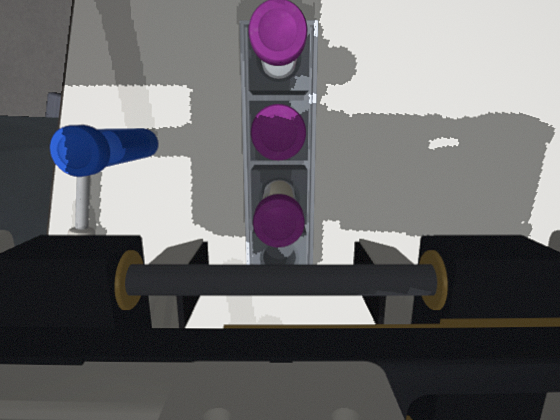

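```bash
python3 - <<'E'
from h import *
print(ray(load('wrist11'),[[278,219.5],[279,132],[278.5,30]],.129))
E
```

```text
[[0.52115334 0.19915572 0.129     ]
 [0.50704737 0.25341565 0.129     ]
 [0.49161543 0.3089282  0.129     ]]
```

Request:
move_arm --pt "0.1 -0.002 -0.01 0" --pt "0.194 -0.002 -0.01 0" --pt "0.194 -0.002 -0.01 0" --pt "0.194 -0.002 -0.01 0"

```text
time: 13.5
tool_pos: [0.5226, 0.1981, 0.105]
tool_rot: [1.499, 1.568, 0.195]
contact_force: [-0.5, -1.1, -0.3]
opening: 0.0737
```

Request:
move_arm --pt "0 0 0 0" --pt "0 0 0 0" --pt "0 0 0 0" --pt "0 0 0 0" --pt "0 0 0 0" --gripper 1

```text
time: 14.12
tool_pos: [0.5213, 0.1979, 0.1032]
tool_rot: [-0.498, 1.571, -1.802]
contact_force: [-0.4, -0.8, 1.0]
opening: 0.0331
```

Request:
move_arm --pt "0 0 0 0" --pt "0 0 0 0"

```text
time: 14.38
tool_pos: [0.5213, 0.1979, 0.1032]
tool_rot: [0.277, 1.571, -1.027]
contact_force: [-0.7, 0.0, 2.3]
opening: 0.0333
```

Request:
move_arm --pt "-0.03 0 0 0" --pt "-0.08 0 0 0" --pt "-0.2 0 0 0" --pt "-0.35 0 0 0" --pt "-0.42 0 0 0"

```text
time: 15.0
tool_pos: [0.5222, 0.1982, 0.2756]
tool_rot: [1.522, 1.565, 0.217]
contact_force: [-0.1, -0.4, -0.8]
opening: 0.0333
```

```bash
python3 - <<'E'
from h import *
print(inc([.563,-.1115,.265],.05))
E
```

```text
(array([ 0.0261, -0.1057,  0.7737,  0.2069]), array([0.5222, 0.1982, 0.2756]))
```

Request:
move_arm --pt "0 0 0.14 0.1" --pt "0.025 -0.03 0.29 0.2" --pt "0.025 -0.08 0.44 0.207" --pt "0.025 -0.1 0.59 0.207" --pt "0.025 -0.1055 0.72 0.207"

```text
time: 15.62
tool_pos: [0.5562, -0.0933, 0.2621]
tool_rot: [1.086, 1.57, -0.436]
contact_force: [1.5, 0.5, -0.1]
opening: 0.0333
```

```bash
python3 - <<'E'
from h import *
print(inc([.563,-.1115,.255],.05))
E
```

```text
(array([ 0.0178,  0.0146,  0.0462, -0.0011]), array([ 0.5562, -0.0933,  0.2621]))
```

Request:
move_arm --pt "0.02 0.002 0.05 0" --pt "0.02 0.002 0.05 0" --pt "0.02 0.002 0.05 0" --pt "0.02 0.002 0.05 0"

```text
time: 16.12
tool_pos: [0.5583, -0.1094, 0.2536]
tool_rot: [1.656, 1.57, 0.137]
contact_force: [-0.6, 0.2, -0.2]
opening: 0.0334
```

```bash
python3 - <<'E'
from h import *
print(inc([.563,-.1115,.15],.05))
im,c=snap('wrist','wrist12'); cv2.imwrite('pics/z12.png',cv2.resize(im[90:300,180:380,::-1],None,fx=3,fy=3)[:600])
E
```

```text
(array([0.2589, 0.0114, 0.0058, 0.0017]), array([ 0.5583, -0.1094,  0.2536]))
```

View pics/z12.png

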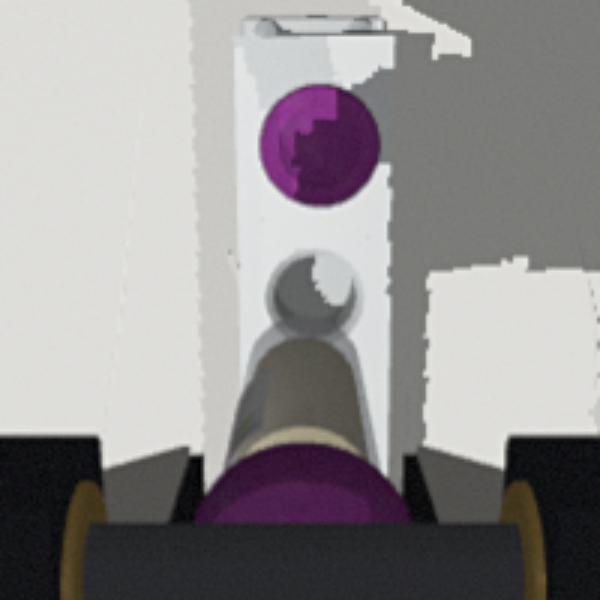

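```bash
python3 - <<'E'
from h import *
c=load('wrist12');f=lambda a:np.array(a)/3+[180,90]-.33
print(ray(c,f([[313.5,294]]),.046),ray(c,f([[320,145]]),.125))
E
```

```text
[[ 0.56302868 -0.10994482  0.046     ]] [[ 0.56074767 -0.0532872   0.125     ]]
```

Request:
move_arm --pt "0.1 0.0114 0.0045 0.002" --pt "0.2 0.0114 0.0045 0.002" --pt "0.26 0.0114 0.0045 0.002" --pt "0.26 0.0114 0.0045 0.002" --pt "0.26 0.0114 0.0045 0.002"

```text
time: 16.8
tool_pos: [0.5637, -0.1123, 0.1505]
tool_rot: [1.17, 1.569, -0.352]
contact_force: [0.6, -0.1, -0.7]
opening: 0.0328
```

```bash
python3 - <<'E'
from h import *
print(inc([.563,-.111,.126],.05))
im,c=snap('wrist','wrist13'); cv2.imwrite('pics/z13.png',cv2.resize(im[130:300,180:380,::-1],None,fx=3,fy=3))
E
```

```text
(array([ 0.0612, -0.0016, -0.0034, -0.0015]), array([ 0.5637, -0.1123,  0.1505]))
```

View pics/z13.png

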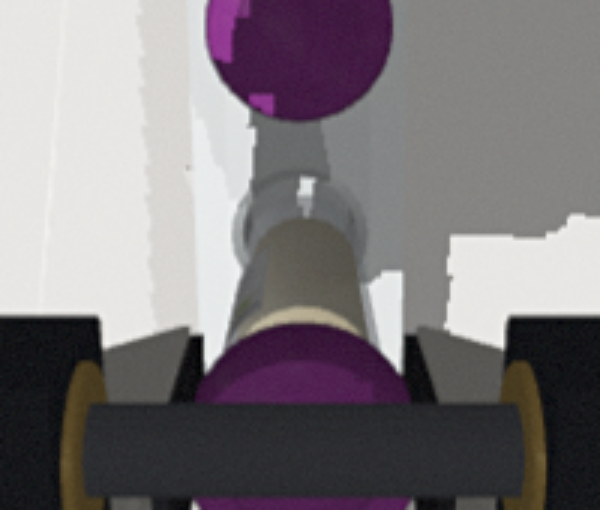

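Request:
move_arm --pt "0.02 -0.002 -0.002 0" --pt "0.04 -0.002 -0.002 0" --pt "0.06 -0.002 -0.002 0" --pt "0.06 -0.002 -0.002 0"

```text
time: 17.35
tool_pos: [0.5616, -0.1117, 0.1242]
tool_rot: [-1.934, 1.569, 2.825]
contact_force: [-0.0, 0.4, -0.3]
opening: 0.0334
```

```bash
python3 - <<'E'
from h import *
print(inc([.563,-.111,.1],.05))
im,c=snap('wrist','wrist14'); cv2.imwrite('pics/z14.png',cv2.resize(im[130:300,180:380,::-1],None,fx=3,fy=3))
E
```

```text
(array([ 0.0605,  0.0036, -0.0015, -0.0023]), array([ 0.5616, -0.1117,  0.1242]))
```

View pics/z14.png

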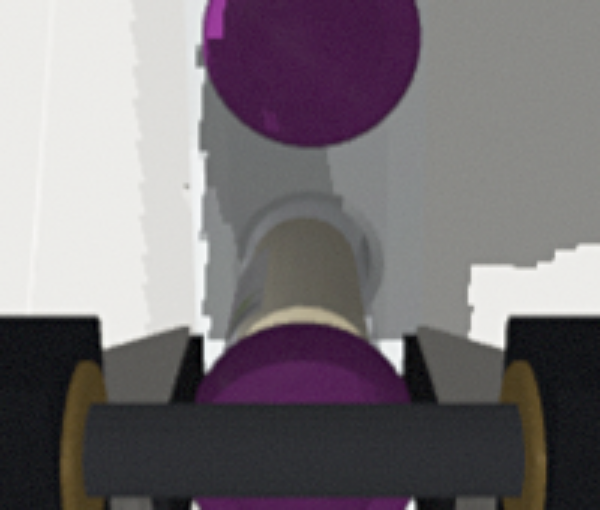

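Foot is inside the mouth (slightly −x), no force. Lower the rest with the small x correction.

Request:
move_arm --pt "0.02 0.003 -0.001 -0.002" --pt "0.04 0.003 -0.001 -0.002" --pt "0.06 0.003 -0.001 -0.002" --pt "0.061 0.003 -0.001 -0.002" --pt "0.061 0.003 -0.001 -0.002"

```text
time: 18.02
tool_pos: [0.5632, -0.1114, 0.1007]
tool_rot: [-0.197, 1.571, -1.718]
contact_force: [-0.0, 0.4, -0.7]
opening: 0.0329
```

Request:
move_arm --pt "0 0 0 0" --pt "0 0 0 0"

```text
time: 18.27
tool_pos: [0.5633, -0.1114, 0.101]
tool_rot: [0.951, 1.57, -0.57]
contact_force: [0.4, -0.2, -0.8]
opening: 0.0333
```

Request:
move_arm --pt "0.003 0 0 0" --pt "0.003 0 0 0"

```text
time: 18.52
tool_pos: [0.5631, -0.1113, 0.0994]
tool_rot: [-1.221, 1.571, -2.742]
contact_force: [0.4, -0.6, -0.2]
opening: 0.0331
```

Request:
move_arm --pt "0 0 0 0" --pt "0 0 0 0" --pt "0 0 0 0" --pt "0 0 0 0" --pt "0 0 0 0" --gripper 0.2

```text
time: 19.15
tool_pos: [0.5632, -0.1113, 0.0995]
tool_rot: [0.56, 1.571, -0.961]
contact_force: [-0.1, -1.5, -1.7]
opening: 0.0731
```

Request:
move_arm --pt "0 0 0 0" --pt "-0.05 0 0 0" --pt "-0.2 0 0 0" --pt "-0.35 0 0 0" --pt "-0.36 0 0 0"

```text
time: 19.77
tool_pos: [0.5653, -0.1119, 0.2488]
tool_rot: [1.191, 1.561, -0.33]
contact_force: [0.4, -0.4, -0.5]
opening: 0.0737
```

```bash
python3 - <<'E'
from h import *
print(inc([.507,.2530,.23],.267))
im,c=snap('wrist','wrist15')
E
```

```text
(array([ 0.0425, -0.1005, -0.9187, -0.2073]), array([ 0.5653, -0.1119,  0.2488]))
```

View pics/wrist15.png

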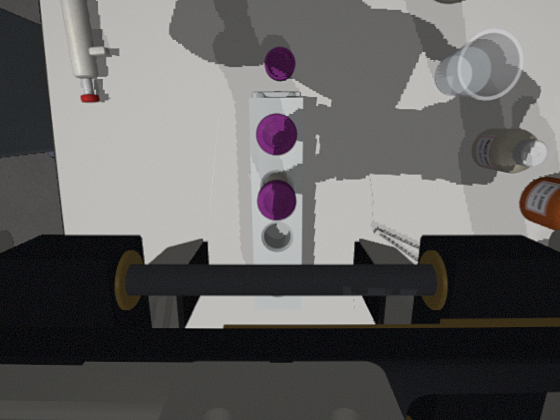

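Two seated side by side. Next: the third tube.

Request:
move_arm --pt "0 -0.01 -0.15 -0.1" --pt "0 -0.05 -0.3 -0.207" --pt "0.02 -0.09 -0.45 -0.207" --pt "0.04 -0.1 -0.6 -0.207" --pt "0.04 -0.1 -0.75 -0.207"

```text
time: 20.45
tool_pos: [0.5065, 0.1878, 0.2252]
tool_rot: [-1.577, 1.566, -2.882]
contact_force: [1.0, 0.0, -0.3]
opening: 0.0737
```

Request:
move_arm --pt "0.05 0 -0.155 0" --pt "0.12 0 -0.155 0" --pt "0.12 0 -0.155 0" --pt "0.12 0 -0.155 0"

```text
time: 20.95
tool_pos: [0.4923, 0.2455, 0.1795]
tool_rot: [-1.137, 1.57, -2.443]
contact_force: [-0.0, -0.6, 0.8]
opening: 0.0736
```

```bash
python3 - <<'E'
from h import *
print(inc([.507,.2530,.1035],.267))
im,c=snap('wrist','wrist16')
E
```

```text
(array([ 0.19  ,  0.0406, -0.0084, -0.0013]), array([0.4923, 0.2455, 0.1795]))
```

View pics/wrist16.png

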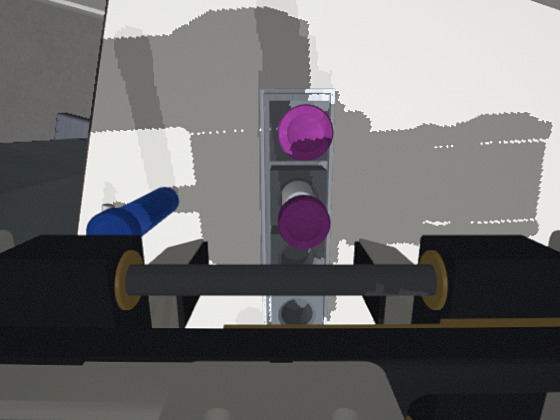

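```bash
python3 - <<'E'
from h import *
print(ray(load('wrist16'),[[304,222],[305.5,132]],.129), ray(load('wrist16'),[[113,236]],.12))
print(inc([.507,.2530,.17],.267))
E
```

```text
[[0.50620632 0.25422937 0.129     ]
 [0.49106652 0.30939466 0.129     ]] [[0.38313293 0.20739591 0.12      ]]
(array([ 0.0252,  0.0396, -0.0087, -0.0017]), array([0.4926, 0.2455, 0.1801]))
```

Request:
move_arm --pt "0.01 0.0405 -0.008 0" --pt "0.02 0.0405 -0.008 0" --pt "0.02 0.0405 -0.008 0" --pt "0.02 0.0405 -0.008 0"

```text
time: 21.5
tool_pos: [0.5066, 0.2531, 0.1718]
tool_rot: [0.696, 1.571, -0.608]
contact_force: [0.3, -0.5, -0.4]
opening: 0.0739
```

```bash
python3 - <<'E'
from h import *
print(inc([.507,.2530,.1035],.267))
E
```

```text
(array([ 0.1708,  0.0009,  0.0005, -0.0008]), array([0.5066, 0.2531, 0.1718]))
```

Request:
move_arm --pt "0.08 0 -0.001 0" --pt "0.171 0 -0.001 0" --pt "0.171 0 -0.001 0" --pt "0.171 0 -0.001 0"

```text
time: 22.0
tool_pos: [0.5074, 0.2541, 0.1045]
tool_rot: [1.601, 1.569, 0.297]
contact_force: [0.6, 0.7, 0.3]
opening: 0.0735
```

Request:
move_arm --pt "0 0 0 0" --pt "0 0 0 0" --pt "0 0 0 0" --pt "0 0 0 0" --pt "0 0 0 0" --gripper 1

```text
time: 22.62
tool_pos: [0.5067, 0.2539, 0.1032]
tool_rot: [0.947, 1.571, -0.357]
contact_force: [-0.9, -0.0, 2.0]
opening: 0.0333
```

Request:
move_arm --pt "0 0 0 0" --pt "0 0 0 0"

```text
time: 22.88
tool_pos: [0.5067, 0.2539, 0.1032]
tool_rot: [0.286, 1.571, -1.018]
contact_force: [0.9, 0.3, 1.2]
opening: 0.0336
```

Request:
move_arm --pt "-0.03 0 0 0" --pt "-0.08 0 0 0" --pt "-0.2 0 0 0" --pt "-0.35 0 0 0" --pt "-0.42 0 0 0"

```text
time: 23.5
tool_pos: [0.5075, 0.2542, 0.2756]
tool_rot: [1.622, 1.565, 0.318]
contact_force: [0.5, -0.0, -0.2]
opening: 0.0331
```

```bash
python3 - <<'E'
from h import *
s=robot.observe()
print(inc([.566,-.1695,.255],.05))
E
```

```text
(array([ 0.0504, -0.1384,  1.0604,  0.2069]), array([0.5075, 0.2542, 0.2756]))
```

Request:
move_arm --pt "0 -0.01 0.15 0.1" --pt "0.02 -0.04 0.3 0.2" --pt "0.04 -0.06 0.45 0.207" --pt "0.04 -0.08 0.6 0.207" --pt "0.04 -0.1 0.75 0.207"

```text
time: 24.12
tool_pos: [0.5471, -0.048, 0.2559]
tool_rot: [1.354, 1.57, -0.167]
contact_force: [0.8, 0.5, -0.5]
opening: 0.0337
```

Request:
move_arm --pt "0.01 0.02 0.15 0" --pt "0.01 0.0295 0.28 0" --pt "0.01 0.0295 0.31 0" --pt "0.01 0.0295 0.31 0" --pt "0.01 0.0295 0.31 0"

```text
time: 24.75
tool_pos: [0.565, -0.1678, 0.2515]
tool_rot: [2.711, 1.57, 1.191]
contact_force: [0.4, 0.7, 0.2]
opening: 0.0337
```

```bash
python3 - <<'E'
from h import *
print(inc([.566,-.1695,.15],.05))
im,c=snap('wrist','wrist17'); cv2.imwrite('pics/z17.png',cv2.resize(im[90:300,180:380,::-1],None,fx=3,fy=3)[:600])
E
```

```text
(array([0.2537, 0.0022, 0.0044, 0.0011]), array([ 0.565 , -0.1678,  0.2515]))
```

View pics/z17.png

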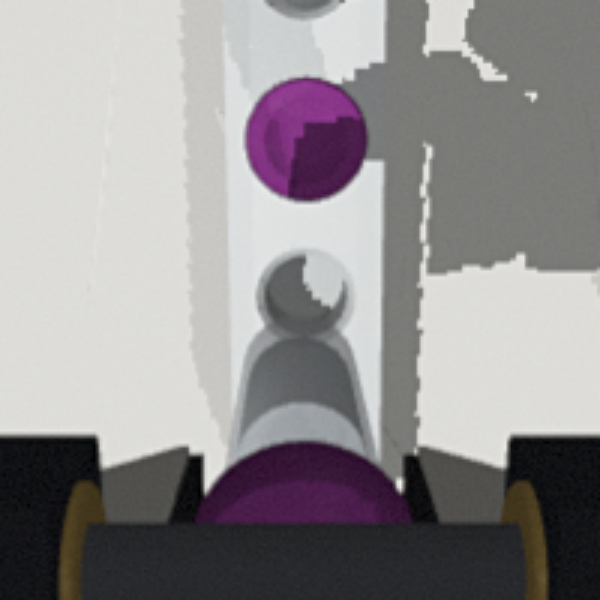

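View pics/wrist17.png

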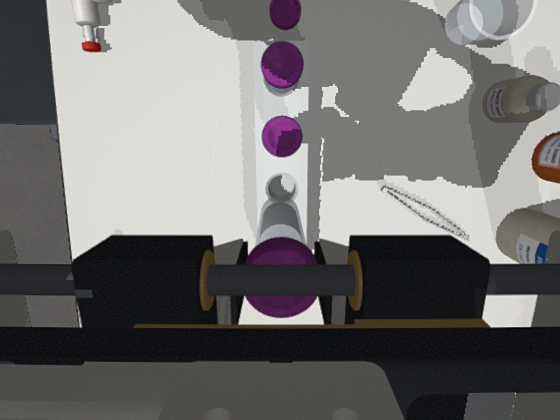

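```bash
python3 - <<'E'
from h import *
c=load('wrist17');f=lambda a:np.array(a)/3+[180,90]-.33
print(ray(c,f([[305.5,294]]),.046),ray(c,f([[306.5,139]]),.125))
E
```

```text
[[ 0.56671905 -0.16807904  0.046     ]] [[ 0.56360443 -0.11016016  0.125     ]]
```

Request:
move_arm --pt "0.1 0.002 0.003 0" --pt "0.2 0.002 0.003 0" --pt "0.255 0.002 0.003 0" --pt "0.255 0.002 0.003 0" --pt "0.255 0.002 0.003 0"

```text
time: 25.42
tool_pos: [0.5667, -0.17, 0.1505]
tool_rot: [1.105, 1.569, -0.415]
contact_force: [-0.2, -0.1, -0.3]
opening: 0.0335
```

Request:
move_arm --pt "0.02 0 0 0" --pt "0.04 0 0 0" --pt "0.05 0 0 0" --pt "0.05 0 0 0"

```text
time: 25.92
tool_pos: [0.5658, -0.1705, 0.1287]
tool_rot: [-2.041, 1.57, 2.721]
contact_force: [0.2, 1.0, -0.9]
opening: 0.0333
```

```bash
python3 - <<'E'
from h import *
print(inc([.566,-.169,.1],.05))
im,c=snap('wrist','wrist18'); cv2.imwrite('pics/z18.png',cv2.resize(im[130:300,180:380,::-1],None,fx=3,fy=3))
E
```

```text
(array([ 0.0718,  0.0007, -0.0036, -0.0004]), array([ 0.5658, -0.1705,  0.1287]))
```

View pics/z18.png

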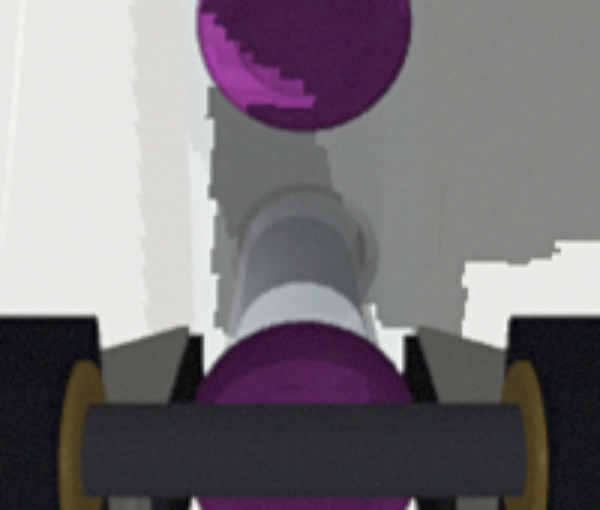

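Request:
move_arm --pt "0.02 0.001 -0.002 0" --pt "0.04 0.001 -0.002 0" --pt "0.06 0.001 -0.002 0" --pt "0.071 0.001 -0.002 0" --pt "0.071 0.001 -0.002 0"

```text
time: 26.6
tool_pos: [0.5661, -0.1696, 0.1003]
tool_rot: [-1.968, 1.57, 2.795]
contact_force: [-0.3, -1.0, -0.6]
opening: 0.033
```

Request:
move_arm --pt "0 0 0 0" --pt "0 0 0 0"

```text
time: 26.85
tool_pos: [0.5664, -0.1698, 0.101]
tool_rot: [0.976, 1.57, -0.545]
contact_force: [-0.2, -0.8, -0.7]
opening: 0.0335
```

Request:
move_arm --pt "0.003 0 0 0" --pt "0.003 0 0 0"

```text
time: 27.1
tool_pos: [0.5662, -0.1697, 0.0995]
tool_rot: [-1.132, 1.571, -2.653]
contact_force: [-0.2, -1.0, -1.0]
opening: 0.0335
```

Request:
move_arm --pt "0 0 0 0" --pt "0 0 0 0" --pt "0 0 0 0" --pt "0 0 0 0" --pt "0 0 0 0" --gripper 0.2

```text
time: 27.72
tool_pos: [0.5663, -0.1697, 0.0995]
tool_rot: [-0.174, 1.571, -1.695]
contact_force: [-0.4, -0.6, 0.1]
opening: 0.0728
```

Request:
move_arm --pt "0 0 0 0" --pt "-0.05 0 0 0" --pt "-0.2 0 0 0" --pt "-0.35 0 0 0" --pt "-0.36 0 0 0"

```text
time: 28.35
tool_pos: [0.5683, -0.1705, 0.2489]
tool_rot: [1.096, 1.56, -0.425]
contact_force: [0.1, -0.1, -1.6]
opening: 0.0733
```

```bash
python3 - <<'E'
from h import *
print(inc([.491,.3092,.23],.267))
im,c=snap('wrist','wrist19')
E
```

```text
(array([ 0.0405, -0.1336, -1.2076, -0.2073]), array([ 0.5683, -0.1705,  0.2489]))
```

View pics/wrist19.png

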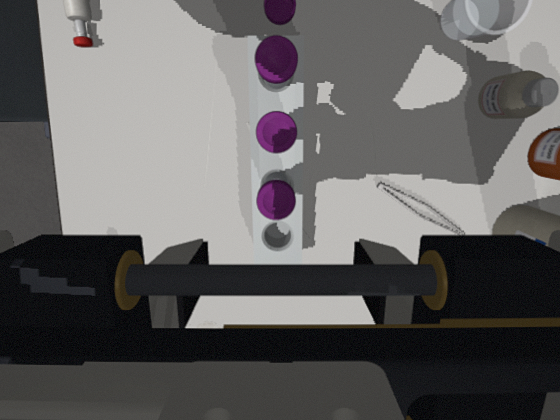

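Request:
move_arm --pt "0 -0.01 -0.15 -0.1" --pt "0 -0.03 -0.3 -0.2" --pt "0.02 -0.05 -0.45 -0.207" --pt "0.03 -0.07 -0.6 -0.207" --pt "0.03 -0.08 -0.75 -0.207"

```text
time: 29.02
tool_pos: [0.5176, 0.13, 0.2293]
tool_rot: [-1.705, 1.567, -3.009]
contact_force: [1.1, -0.4, -0.1]
opening: 0.0735
```

Request:
move_arm --pt "0 0.015 -0.15 0" --pt "0 0.03 -0.3 0" --pt "0.05 0.045 -0.44 0" --pt "0.1 0.045 -0.455 0" --pt "0.1 0.045 -0.455 0"

```text
time: 29.65
tool_pos: [0.4868, 0.3086, 0.1882]
tool_rot: [-1.377, 1.564, -2.679]
contact_force: [-0.2, -0.8, 1.0]
opening: 0.0735
```

```bash
python3 - <<'E'
from h import *
print(inc([.491,.3092,.17],.267))
im,c=snap('wrist','wrist20')
E
```

```text
(array([0.0453, 0.0109, 0.0014, 0.0013]), array([0.4868, 0.3086, 0.1882]))
```

View pics/wrist20.png

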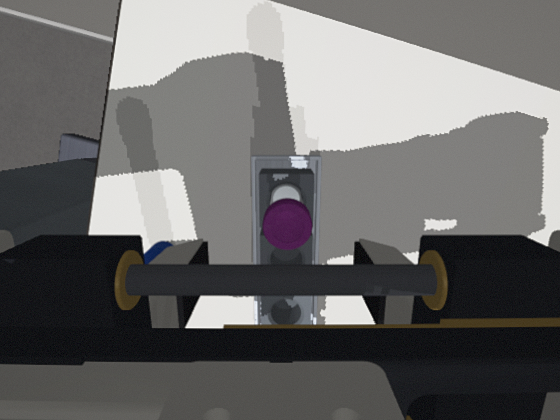

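Request:
move_arm --pt "0.04 0.01 0.001 0" --pt "0.04 0.01 0.001 0" --pt "0.04 0.01 0.001 0"

```text
time: 30.08
tool_pos: [0.4932, 0.3088, 0.1757]
tool_rot: [1.351, 1.571, 0.046]
contact_force: [-0.3, 0.6, 0.6]
opening: 0.0736
```

```bash
python3 - <<'E'
from h import *
print(ray(load('wrist20'),[[287.5,224]],.129))
print(inc([.491,.309,.1035],.267))
E
```

```text
[[0.49118899 0.31064573 0.129     ]]
(array([ 0.1804, -0.0052, -0.0019, -0.0015]), array([0.4932, 0.3088, 0.1757]))
```

Request:
move_arm --pt "0.08 -0.005 -0.003 0" --pt "0.178 -0.005 -0.003 0" --pt "0.178 -0.005 -0.003 0" --pt "0.178 -0.005 -0.003 0"

```text
time: 30.58
tool_pos: [0.4915, 0.3102, 0.1059]
tool_rot: [1.699, 1.569, 0.394]
contact_force: [0.1, -0.4, 0.7]
opening: 0.0733
```

Request:
move_arm --pt "0 0 0 0" --pt "0 0 0 0" --pt "0 0 0 0" --pt "0 0 0 0" --pt "0 0 0 0" --gripper 1

```text
time: 31.2
tool_pos: [0.4906, 0.31, 0.1044]
tool_rot: [0.766, 1.571, -0.538]
contact_force: [-1.1, 0.7, -0.3]
opening: 0.0335
```

Request:
move_arm --pt "0 0 0 0" --pt "0 0 0 0"

```text
time: 31.45
tool_pos: [0.4906, 0.31, 0.1044]
tool_rot: [1.225, 1.571, -0.08]
contact_force: [-0.3, -0.1, 0.9]
opening: 0.033
```

Request:
move_arm --pt "-0.03 0 0 0" --pt "-0.08 0 0 0" --pt "-0.2 0 0 0" --pt "-0.35 0 0 0" --pt "-0.42 0 0 0"

```text
time: 32.08
tool_pos: [0.4913, 0.3104, 0.2769]
tool_rot: [1.725, 1.565, 0.42]
contact_force: [-0.1, -1.1, -1.3]
opening: 0.0336
```

```bash
python3 - <<'E'
from h import *
print(inc([.569,-.227,.255],.05))
E
```

```text
(array([ 0.0524, -0.167 ,  1.3472,  0.2069]), array([0.4913, 0.3104, 0.2769]))
```

Request:
move_arm --pt "0 -0.01 0.15 0.1" --pt "0.02 -0.03 0.3 0.2" --pt "0.04 -0.05 0.45 0.207" --pt "0.04 -0.07 0.6 0.207" --pt "0.04 -0.09 0.75 0.207"

```text
time: 32.7
tool_pos: [0.5348, 0.0092, 0.2571]
tool_rot: [1.383, 1.57, -0.138]
contact_force: [-0.1, -0.2, -0.9]
opening: 0.0331
```

Request:
move_arm --pt "0.01 0.013 0.15 0" --pt "0.01 0.026 0.3 0" --pt "0.01 0.04 0.45 0" --pt "0.01 0.053 0.58 0" --pt "0.01 0.053 0.6 0"

```text
time: 33.33
tool_pos: [0.5676, -0.231, 0.2522]
tool_rot: [-0.287, 1.57, -1.812]
contact_force: [-0.1, 0.4, -1.3]
opening: 0.033
```

Request:
move_arm --pt "0 0 0 0" --pt "0 0 0 0"

```text
time: 33.58
tool_pos: [0.568, -0.2261, 0.2527]
tool_rot: [2.445, 1.57, 0.926]
contact_force: [0.2, 0.3, -0.5]
opening: 0.0332
```

```bash
python3 - <<'E'
from h import *
print(inc([.569,-.227,.15],.05))
im,c=snap('wrist','wrist21'); cv2.imwrite('pics/z21.png',cv2.resize(im[90:300,180:380,::-1],None,fx=3,fy=3)[:600])
E
```

```text
(array([0.2569, 0.0024, 0.0025, 0.0012]), array([ 0.568 , -0.2261,  0.2527]))
```

View pics/z21.png

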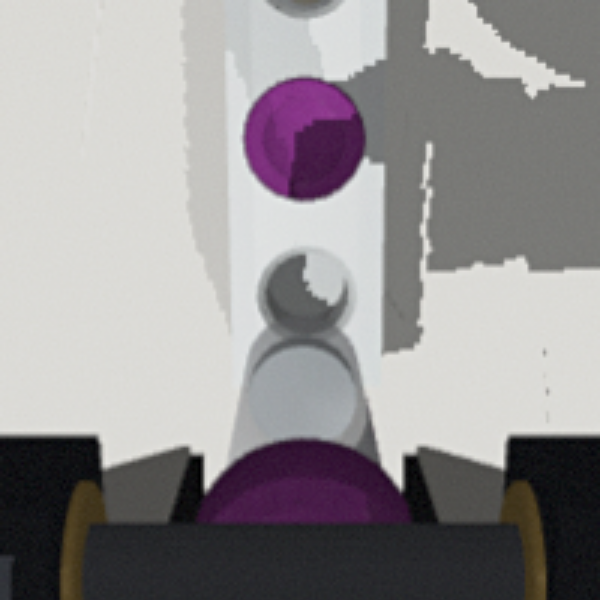

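```bash
python3 - <<'E'
from h import *
c=load('wrist21');f=lambda a:np.array(a)/3+[180,90]-.33
print(ray(c,f([[306.5,293]]),.046),ray(c,f([[304.5,138.5]]),.125))
E
```

```text
[[ 0.57005158 -0.22619629  0.046     ]] [[ 0.56600583 -0.16836296  0.125     ]]
```

Request:
move_arm --pt "0.1 0.003 0.002 0" --pt "0.2 0.003 0.002 0" --pt "0.255 0.003 0.002 0" --pt "0.255 0.003 0.002 0" --pt "0.255 0.003 0.002 0"

```text
time: 34.25
tool_pos: [0.57, -0.228, 0.1518]
tool_rot: [1.016, 1.569, -0.504]
contact_force: [-0.3, -0.2, 0.3]
opening: 0.0333
```

Request:
move_arm --pt "0.02 0 0 0" --pt "0.04 0 0 0" --pt "0.05 0 0 0" --pt "0.05 0 0 0"

```text
time: 34.75
tool_pos: [0.569, -0.2283, 0.1299]
tool_rot: [-2.074, 1.57, 2.688]
contact_force: [-0.1, 1.7, -0.1]
opening: 0.0328
```

```bash
python3 - <<'E'
from h import *
print(inc([.569,-.227,.101],.05))
im,c=snap('wrist','wrist22'); cv2.imwrite('pics/z22.png',cv2.resize(im[130:300,180:380,::-1],None,fx=3,fy=3))
E
```

```text
(array([ 0.0721,  0.0003, -0.0031, -0.0003]), array([ 0.569 , -0.2283,  0.1299]))
```

View pics/z22.png

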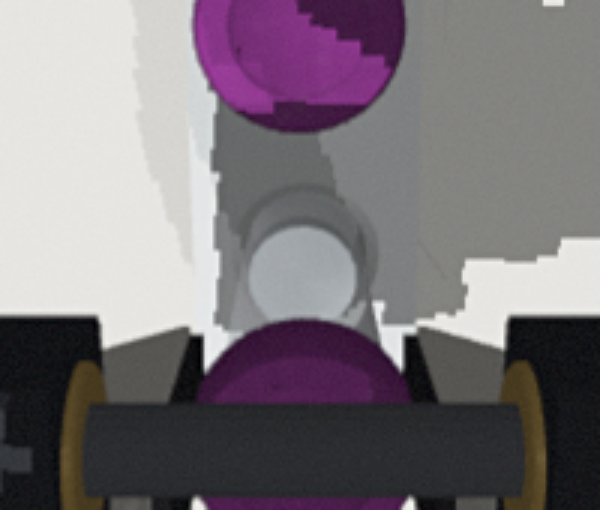

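Request:
move_arm --pt "0.02 0.001 -0.002 0" --pt "0.04 0.001 -0.002 0" --pt "0.06 0.001 -0.002 0" --pt "0.071 0.001 -0.002 0" --pt "0.071 0.001 -0.002 0"

```text
time: 35.42
tool_pos: [0.5694, -0.2274, 0.1014]
tool_rot: [-2.019, 1.57, 2.743]
contact_force: [-0.2, 1.1, -0.8]
opening: 0.0333
```

Request:
move_arm --pt "0 0 0 0" --pt "0 0 0 0"

```text
time: 35.67
tool_pos: [0.5697, -0.2276, 0.1023]
tool_rot: [0.892, 1.57, -0.629]
contact_force: [0.3, 0.4, -0.6]
opening: 0.0331
```

Request:
move_arm --pt "0.003 0 0 0" --pt "0.003 0 0 0"

```text
time: 35.92
tool_pos: [0.5695, -0.2275, 0.1007]
tool_rot: [-1.147, 1.571, -2.668]
contact_force: [-0.3, 0.9, -0.4]
opening: 0.0331
```

Request:
move_arm --pt "0 0 0 0" --pt "0 0 0 0" --pt "0 0 0 0" --pt "0 0 0 0" --pt "0 0 0 0" --gripper 0.2

```text
time: 36.55
tool_pos: [0.5696, -0.2275, 0.1007]
tool_rot: [0.342, 1.571, -1.179]
contact_force: [-0.7, -0.1, -0.1]
opening: 0.0726
```

Request:
move_arm --pt "0 0 0 0" --pt "-0.05 0 0 0" --pt "-0.2 0 0 0" --pt "-0.35 0 0 0" --pt "-0.5 0 0 0"

```text
time: 37.17
tool_pos: [0.5693, -0.2273, 0.3028]
tool_rot: [0.659, 1.571, -0.862]
contact_force: [1.4, -0.5, -0.6]
opening: 0.073
```

```bash
python3 - <<'E'
from h import *
print(inc([.50,-.26,.36],.05))
E
```

```text
(array([-0.1431, -0.177 ,  0.073 , -0.0002]), array([ 0.5693, -0.2273,  0.3028]))
```

Request:
move_arm --pt "-0.1 -0.1 0.07 0" --pt "-0.14 -0.17 0.07 0" --pt "-0.14 -0.17 0.07 0" --pt "-0.14 -0.17 0.07 0" --pt "-0.14 -0.17 0.07 0"

```text
time: 37.8
tool_pos: [0.5035, -0.2584, 0.3555]
tool_rot: [-2.278, 1.569, 2.485]
contact_force: [0.2, -0.9, 0.1]
opening: 0.0736
```

```bash
python3 - <<'E'
from h import *
im,c=snap('wrist','wrist23');snap('side','side23')
print(robot.observe()['contact_force'])
E
```

```text
[-0.48359429 -0.59727712  0.45642627]
```

View pics/wrist23.png

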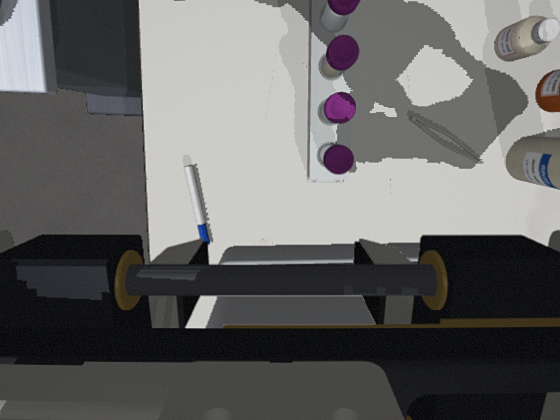

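View pics/side23.png

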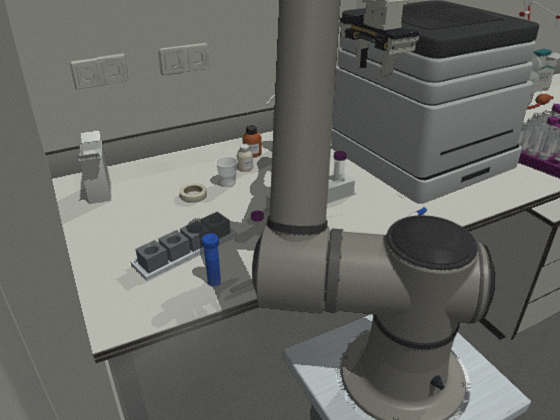

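```bash
python3 - <<'E'
from h import *
im=cv2.imread('pics/wrist23.png'); c=load('wrist23')
z=cv2.resize(im[0:200,290:390],None,fx=4,fy=4,interpolation=cv2.INTER_CUBIC)
cs=np.array([.565,-.1402]);th=.05;R=np.array([[np.cos(th),-np.sin(th)],[np.sin(th),np.cos(th)]])
a=np.linspace(0,2*np.pi,60)
for y in (.087,.029,-.029,-.087):
  o=cs+R@[0,y]
  for zz,r,col in ((.1245,.017,(0,255,0)),(.1325,.017,(0,255,255)),(.046,.0185,(0,0,255))):
    for u,v in pix(c,np.c_[o[0]+r*np.cos(a),o[1]+r*np.sin(a),np.full(60,zz)]):
      cv2.circle(z,(int((u-290+.5)*4),int((v+.5)*4)),1,col,-1)
cv2.imwrite('pics/z23.png',z[:600]);cv2.imwrite('pics/z23b.png',z[300:])
E
```

```text
(no output)
```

View pics/z23.png

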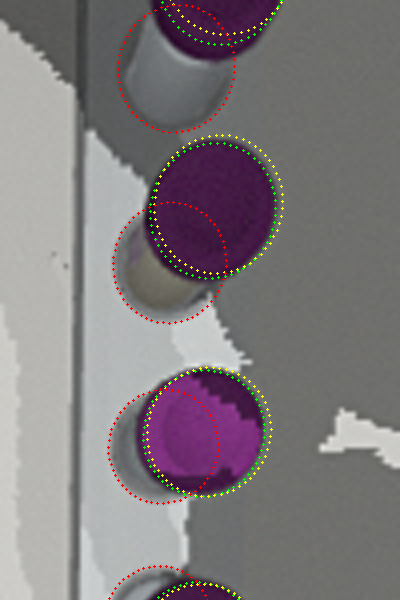

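View pics/z23b.png

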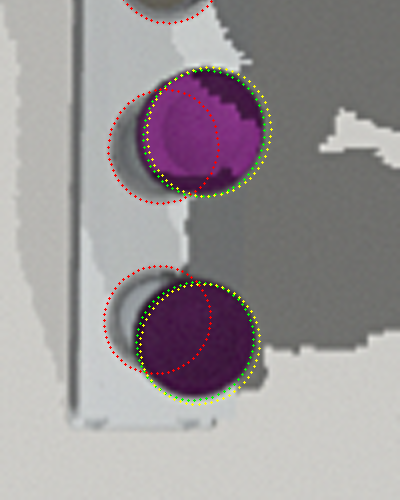

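Request:
move_arm --pt "0 0 0 0" --pt "0 0 0 0" --pt "0 0 0 0"

```text
time: 38.28
tool_pos: [0.5031, -0.2588, 0.3567]
tool_rot: [-0.679, 1.571, -2.2]
contact_force: [0.3, 0.3, 0.1]
opening: 0.0731
```

```bash
python3 - <<'E'
from h import *
snap('side','side24')
print(robot.observe()['time'],np.abs(robot.observe()['qvel']).max(),robot.hand_in())
E
```

```text
the job is handed in; nothing more can be done
38.325 0.0010131651747557376 None
```

I moved all four tubes from the grey stands into the white rack in reverse order. The rightmost tube went into the leftmost well first, and so on until the leftmost tube went into the rightmost well. I released each one about 1 mm above the well floor and handed the job in at 38.3 s. I did not touch the blue look-alike.

**Position:** The last wrist picture shows all four purple caps over their wells. Their positions and apparent heights fit tubes seated on the well floor, and the side picture shows the four stands empty. Cap positions measured after release, for the first three tubes, were within about 2 mm of the well centres.

**Contact:** The force readings were noise only (about 2 N or less) on every insertion. At hand-in the arm stood still, clear of everything.

**Less certain:**
- My rack estimates from different views differed by up to 3 mm along the row; I corrected this with close-up looks at each well.
- The fourth tube's final position was judged only from the last picture overlay. The arm blocked most of the rack in the side view, which shows one of the seated tubes standing upright.

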